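# Roll the argon purifier cartridge into its service cradle

### The arm

A 6-joint arm with a two-finger parallel gripper is mounted at the origin on the work surface. World frame = base frame: x ahead of the robot, y to its left, z up, the work surface at z = 0. Lengths are in m, angles in rad, forces in N, time in s.
With the tool pointing down it reaches from about 0.275 to 0.825 m from the base axis. Payload 4.9 kg.
Tool frame: the origin (TCP) lies midway between the tips of the shut fingers; the grasp point (between the pads) lies 19 mm behind it (arm.grip_depth is the distance from the TCP to the grasp point, in m); z points along the fingers, y is the line along which they close (so a half turn about z gives the same grasp; the last joint's range is limited). The gripper opens to 85 mm and grips with 20 to 120 N. Pads are 22 mm wide; open, the fingers measure 114 mm over their backs; the gripper's body (76 mm by 85 mm) begins 54 mm behind the grasp point. The pads swing forward as they close: fully open they stand 13 mm farther back than shut.
Start: joints at [-1.294, 0.326, -0.193, 1.052, 0, 1.437], TCP at [0.22, -0.504, 0.231] pointing down, gripper open.
Joint ranges: [-2.65, 2.65], [-0.97, 1.79], [-1.3, 1.35], [-1.93, 2.1], [-1.47, 1.37], [-3.14, 3.14]. Speed limits (rad/s): [2.57, 2.57, 3.14, 3.14, 3.14, 3.14].

### API

Orientations are given as a 3x3 rotation matrix whose columns are the frame's x, y, z axes.
In Python, from rig import status, optics, job, find_in, trace, place_of, arm gives the robot as it stands. The module is installed in compiled form; this text tells all that it offers.
- The arm moves only by the tool jog_arm, never from a script. Its argument "motion" is a list of rows, each a list of 7 numbers: the shift along the tool's x, y, z in units of 10 cm (1.0 is 10 cm), then the turn, a rotation vector about the tool's x, y, z in units of 120 degrees (1.0 is 120 degrees), then the closure, from -1 (fully open) to 1 (shut). A call has 1 to 8 rows; each row shifts and turns the commanded pose from where the row before left it, along the tool's axes as they then stand; what a row does not reach is not made up. A row lasts 1/10 s, in which the tool goes at most 50 mm and 8.59 degrees, less where a joint would pass 70% of its speed; a pose out of reach is approached as far as the arm can. A call with a number of a shift or a turn outside -1 to 1 is refused whole. A call with a gripper value outside its range is refused whole. The fingers move at their own pace and stop on an object; the grip force is fixed at half the most. Time passes only in rows, so rows that do not move let the fingers close. It gives the time, the measured TCP pose, the force, the opening and the grip force at its end, in the units of the state.
- status.get_obs(): the state, without advancing time (a new reading comes with each control period).
- optics.get_image(name): name is "scene" or "side" or "wrist"; returns (picture, depth): 400x640x3 uint8, blue, green, red; 400x640 float32, m along the optical axis (not along the pixel's ray), 0 where there is no reading.
- optics.get_calibration(name): a dict with "fx", "fy", "cx", "cy" (pixels), "rvec" (rotation vector, rad) and "tvec" (3), from world to camera coordinates, as OpenCV has them; the wrist camera has in their place "tool_from_camera" (4x4, takes a point from camera to tool coordinates, whose origin is the TCP and whose axes are the flange's). Camera axes: x right, y down, z forward; pixel columns grow to the right and rows downward; lengths in m; the calibration is good to about 2 mm. A picture is of the moment at which its call begins: read the wrist's pose just before it. get_calibration takes no time and is no camera call.
- job.finish_job(): hands the job in; it is judged then, once.
Trained networks look in the newest picture that a camera, given by its name, has taken for a name from the list of things; names that differ only in an ending like _2 or _b are one class to them, and where a whole thing is asked for, a point or a joint stands for the part that bears it (a point fixed in the world has none). Each returns a list of dicts, best first, with "p" (0 to 1); they miss things now and then, are a little off and sometimes report something else, mostly with a low value. They report only what shows in the picture. A call takes as long as a camera call. They do not tell look-alikes from the thing itself.
- find_in(camera, name): "extent" ([centre column, centre row, width, height] in pixels, round what is visible of it).
- trace(camera, name): "mask" (400x640 bool, what is visible of it) and "extent" ([centre column, centre row, width, height] in pixels, round what is visible of it).
- place_of(camera, name): "pixel" ([column, row] in pixels: a listed point, or the origin of a listed thing).
The state is a dict: "time": time; "joints": joint angles; "qd": joint speeds; "joint_torque": joint torques, N m; "position": TCP position; "tool_rot": TCP orientation; "wrist_force": force on the tool from outside, world axes, zero at the start; "torque": the same for the moment, N m; "grip_width": finger opening in m; "grasp_force": force on a finger pad.
Only numpy, scipy, OpenCV 4.12 (cv2) and the standard library are available. Lean on these libraries where they do the work, as an engineer would, in place of code of your own. Each camera call takes 0.05 s, during which the arm holds its last target. There are 200 camera calls.

### The job

Roll the steel argon-purifier cartridge across the bench by its side, up the low ramp of the grey cradle and down into its vee, then push it endways until it is fully home against the steel end stop, lying square in the vee. Do it gently with the fingertips or the outside of the fingers only: never grip, squeeze or lift the cartridge, and do not disturb the other things on the bench. Finish with the hand clear.

Things in the scene. Friction and masses are not known exactly. Their poses are not given: they have to be found in the camera images.
- cartridge: polished, slippery steel cylinder lying on its side, free to roll: body 50 mm diameter, 130 mm long, 0.4 to 0.65 kg, blue band round the middle. Origin: its centre, on the axis, 25 mm above the bench at the start. x runs along the axis, from the brass fitting (18 mm across, 18 mm long) at the -x end to the green cap at the +x end; y and z turn as it rolls. It rolls easily, square to its axis. Its x starts within 0.17 rad of the cradle's x
- cap_face (a point): centre of the outer face of the green dust cap on the cartridge: on its axis, 81 mm from its centre; the cap is 18 mm across and stands 16 mm out from the flat end face
- cradle: grey plastic V-block screwed to the bench, x from -55 to 85 mm. Origin: on the bench under the vee's bottom line; x along the vee, z up, +y the ramp side. Ramp: bench level at y = 75 mm, evenly up to a crest 12 mm high at y = 19 to 16 mm; flanks at 30 degrees down to y = 0, 3 mm high, and up to 28 mm at y = -43 mm; flange to y = -77 mm. Its +x end is open onto the bench
- stop (a point): steel end stop at the cradle's -x end: L-shaped upright plate, 6 mm thick. The point is on its inner face (cradle x = -55 mm), over the vee's bottom line, at the top of its low part, 22 mm above the bench. It is 22 mm high from cradle y = -51 to +20 mm and 50 mm high only where y is below -14 mm, so the brass fitting passes over the low part
- home (a point): where the cartridge's centre lies when it is fully home: 32 mm above the bench, over the vee's bottom line, at cradle x = 10 mm. At the start the cartridge's centre is 150 to 260 mm from it across the bench on the ramp (+y) side, and 26 to 42 mm from it towards cradle +x
- tube_a: standing 50 ml sample tube, pale body 29 mm across, green screw cap 34 mm across, 116 mm tall; origin: centre of its foot, z up. A bystander: leave it alone
- tube_b: standing 50 ml sample tube, pale body 29 mm across, green screw cap 34 mm across, 116 mm tall; origin: centre of its foot, z up. A bystander: leave it alone
- tube_c: standing 50 ml sample tube, pale body 29 mm across, green screw cap 34 mm across, 116 mm tall; origin: centre of its foot, z up. A bystander: leave it alone
- jar: low wide jar with white lid, 64 mm across, 75 mm tall, standing; origin: centre of its foot. A bystander
- bottle: white reagent bottle with paper label, red band and white cap, 68 mm across, 167 mm tall, standing; origin: centre of its foot. A bystander
- wrench: combination spanner (one open end, one ring end) lying on the bench, 150 mm long, its x along its length; origin: under its middle. A bystander
- spare_cap: loose green dust cap standing on the bench, 24 mm across, 18 mm tall; origin: centre of its foot. A bystander
Things that resemble listed ones, but are neither listed nor needed, are in the scene too. Several things have the shape of the cradle; the one meant has the colours described above.

How it is judged:
On the way, in this order (a step that is already met when the one before it is completed fails the run):
1. the cartridge has rolled (turned about its own axis by more than about 115 degrees) on the way (angle between cartridge's own z axis and vertical above 2 rad).
2. the cartridge lies in the vee (y of cartridge in the frame of cradle between -0.003 and 0.003 m and z of cartridge in the frame of cradle between 0.029 and 0.035 m and angle between the x axis of cartridge and the x axis of cradle, either way round below 0.03 rad), for 0.2 s.
At the end, for the whole second after the job is handed in: the cartridge is at rest in the vee (centre within 3 mm of the vee's middle line and 29 to 35 mm above the bench, axis within 0.03 rad of the vee), its end face within 3 mm of the end stop, with the bystanders where they were (all of step 2 and x of cartridge in the frame of cradle between 0.006 and 0.013 m and linear speed of cartridge below 0.01 m/s); the robot touches nothing.
It fails at once if the cartridge is lifted or thrown (its centre more than 48 mm above the bench, or more than 35 mm while it is still off the ramp) (height (world z) of cartridge above 0.048 m or (y of cartridge in the frame of cradle above 0.1 m and height (world z) of cartridge above 0.035 m)).
It fails at once if the cartridge is tipped up on end (axis more than 0.25 rad from level) (angle between cartridge's own x axis and vertical below 1.32 rad or angle between cartridge's own x axis and vertical above 1.82 rad).
It fails at once if the cartridge is squeezed or shoved hard (the fingers press on it with over 45 N), or touched with any other part of the arm (contact force between the fingers and cartridge above 45 N or contact force between the arm and cartridge above 2 N).
It fails at once if a bystander is moved by more than 15 mm or knocked over (distance of any of tube_a, tube_b, tube_c, jar, bottle, wrench, spare_cap from where it was at the start of the episode above 0.015 m or angle between any of tube_a, tube_b, tube_c, jar, bottle, wrench, spare_cap's own z axis and vertical above 0.4 rad).
It also fails if it takes over 58 s, if anything falls off the work surface, if the arm or the gripper's body presses on something with over 40 N, if the wrist force passes 120 N, or if a joint passes its speed limit or range.

## Working session

There is one attempt and no reset: what is moved stays moved. The work goes in short steps, Python scripts to look and compute and a tool call to move; the robot and the scene stay as the last step left them, time stands still between calls to the robot, and variables do not carry over. Pictures are saved under pics/ and viewed, at most 10 in all, crops included, and the job is handed in when it is done.

Besides the shell and the picture viewer there is one more tool, called after ">>>" by a JSON object that holds its "op" and its "data", one argument or row to a line. jog_arm: Moves the arm, as the interface text tells. Shifts and turns lie within -1 to 1; 1 stands for 10 cm of shift or 120 degrees of turn. Its arguments: {"type":"object","properties":{"motion":{"type":"array","items":{"type":"array","items":{"type":"number"}}}},"required":["motion"]}

```bash
mkdir -p pics; cat > h.py <<'E'
import numpy as np, cv2
from rig import status, optics, job, find_in, trace, place_of, arm
def cam(n):
    c=optics.get_calibration(n); K=np.array([[c['fx'],0,c['cx']],[0,c['fy'],c['cy']],[0,0,1.]])
    if n=='wrist':
        o=status.get_obs(); T=np.eye(4); T[:3,:3]=o['tool_rot']; T[:3,3]=o['position']
        W=T@np.array(c['tool_from_camera']); return K,W[:3,:3],W[:3,3]
    R=cv2.Rodrigues(np.array(c['rvec'],float))[0]; return K,R.T,-R.T@np.array(c['tvec']).ravel()
def ray(C,uv):
    K,R,p=C; d=R@np.linalg.inv(K)@np.array([uv[0],uv[1],1.]); return p,d
def onz(C,uv,z):
    p,d=ray(C,uv); return p+d*(z-p[2])/d[2]
def tri(*cu):
    A=np.zeros((3,3));b=np.zeros(3)
    for C,uv in cu:
        p,d=ray(C,uv); d=d/np.linalg.norm(d); M=np.eye(3)-np.outer(d,d); A+=M;b+=M@p
    x=np.linalg.solve(A,b); 
    return x,[float(np.linalg.norm((np.eye(3)-np.outer(ray(C,u)[1],ray(C,u)[1])/(ray(C,u)[1]@ray(C,u)[1]))@(x-C[2]))) for C,u in cu]
def proj(C,X):
    K,R,p=C; q=K@(R.T@(np.asarray(X)-p)); return q[:2]/q[2]
def cloud(C,depth):
    K,R,p=C; v,u=np.mgrid[0:400,0:640]; d=np.stack([(u-K[0,2])/K[0,0]*depth,(v-K[1,2])/K[1,1]*depth,depth],-1)
    return d@R.T+p
E
python3 - <<'E'
from h import *
np.set_printoptions(precision=4,suppress=True)
for n in ('scene','side'):
    C=cam(n); im,d=optics.get_image(n); cv2.imwrite(f'pics/{n}0.png',im); np.save(f'{n}0.npy',d); print(n,C[2])
    for t in ('cartridge','cap_face','cradle','stop','home','tube_a','jar','bottle','wrench','spare_cap'):
        for r in place_of(n,t)[:4]:
            print(t,round(r['p'],2),np.round(r['pixel'],1),onz(C,r['pixel'],{'cartridge':.025,'cap_face':.025,'stop':.022,'home':.032}.get(t,0))[:2])
print(status.get_obs())
E
```

```text
scene [ 1.0338 -0.3652  0.8656]
cartridge 0.84 [358.  188.8] [0.5412 0.1163]
cartridge 0.46 [231.1 190.4] [ 0.3708 -0.1515]
cap_face 0.72 [374.8 213.3] [0.6238 0.1038]
cradle 0.96 [265.9 220.4] [ 0.4812 -0.118 ]
cradle 0.74 [143.1 203. ] [ 0.2666 -0.3465]
cradle 0.26 [209.3 230.3] [ 0.4315 -0.2451]
stop 0.96 [131.3 190.7] [ 0.2334 -0.3574]
stop 0.93 [259.4 201.7] [ 0.4382 -0.1095]
stop 0.41 [346.9 290.4] [ 0.7473 -0.0719]
home 0.85 [265.7 215.4] [ 0.4889 -0.1203]
home 0.57 [144.  203.9] [ 0.2987 -0.3464]
tube_a 0.9 [209.6 228.7] [ 0.4277 -0.2425]
tube_a 0.83 [241.  264.4] [ 0.5549 -0.226 ]
tube_a 0.75 [232.3 190.7] [ 0.3537 -0.1431]
jar 0.91 [346.7 291.1] [ 0.7409 -0.0657]
jar 0.37 [241.5 266.2] [ 0.5596 -0.2273]
bottle 0.57 [225.4 316.8] [ 0.6464 -0.312 ]
bottle 0.56 [255.6 196.6] [ 0.4032 -0.1028]
bottle 0.17 [265.6 220.1] [ 0.48   -0.1182]
wrench 0.82 [421.3 169.4] [0.5674 0.3145]
spare_cap 0.63 [197.  264.7] [ 0.5006 -0.3089]
side [0.1498 0.8194 0.6654]
cartridge 0.71 [292.2 222.3] [0.5535 0.0932]
cap_face 0.89 [262.5 215.2] [0.6352 0.0993]
cap_face 0.46 [324.2 152. ] [ 0.6328 -0
[... 518 characters left out ...]
wrench 0.47 [382.2 176.9] [ 0.428  -0.2502]
spare_cap 0.62 [368.9 163.8] [ 0.4908 -0.3085]
spare_cap 0.61 [347.3 194.6] [ 0.4881 -0.1153]
{'time': 1.1, 'joints': array([-1.2942,  0.3262, -0.1926,  1.052 , -0.    ,  1.4366]), 'qd': array([-0.0007,  0.0007, -0.0004, -0.0004,  0.0008, -0.0011]), 'joint_torque': array([  0.0002, -44.3341,  26.2761,   0.0013,  -0.0002,  -0.    ]), 'position': array([ 0.2197, -0.5043,  0.2313]), 'tool_rot': array([[ 0.9168,  0.3994, -0.    ],
       [ 0.3994, -0.9168, -0.    ],
       [-0.    ,  0.    , -1.    ]]), 'wrist_force': array([-0.0453, -0.347 , -0.395 ]), 'torque': array([-0.0026,  0.0102, -0.0327]), 'grasp_force': 0.0, 'grip_width': 0.08532658720584438}
```

View scene.

View pics/scene0.png

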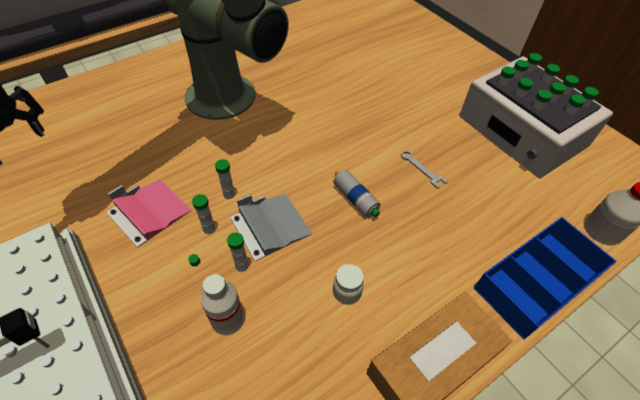

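View pics/side0.png

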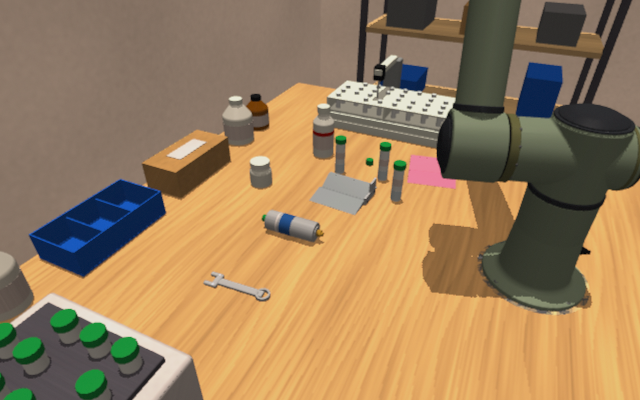

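The grey cradle is at scene (270,222) and side (345,193). The pink look-alike, at scene (150,210) and side (433,172), is the wrong colour. The cartridge is at scene (358,192) and side (292,226), with its cap toward +x. I'm moving the wrist camera over it.

>>> {"op": "jog_arm", "data": {
  "motion": [
    [0.32,-0.237,-0.093,0,0,0,-0.4],
    [0.32,-0.237,-0.093,0,0,0,-0.4],
    [0.32,-0.237,-0.093,0,0,0,-0.4],
    [0.32,-0.237,-0.093,0,0,0,-0.4],
    [0.32,-0.237,-0.093,0,0,0,-0.4],
    [0.32,-0.237,-0.093,0,0,0,-0.4],
    [0.32,-0.237,-0.093,0,0,0,-0.4],
    [0.32,-0.237,-0.093,0,0,0,-0.4]
  ]
}}

```text
time: 1.9
position: [0.3792, -0.2267, 0.3063]
tool_rot: [[0.917, 0.399, 0.0], [0.399, -0.917, -0.0], [0.0, 0.001, -1.0]]
wrist_force: [1.3, -0.4, -0.6]
grip_width: 0.0597
grasp_force: 0.0
```

>>> {"op": "jog_arm", "data": {
  "motion": [
    [0.32,-0.237,-0.093,0,0,0,-0.4],
    [0.32,-0.237,-0.093,0,0,0,-0.4],
    [0.32,-0.237,-0.093,0,0,0,-0.4],
    [0.32,-0.237,-0.093,0,0,0,-0.4],
    [0.32,-0.237,-0.093,0,0,0,-0.4],
    [0.32,-0.237,-0.093,0,0,0,-0.4],
    [0,0,0,0,0,-0.07,-0.4],
    [0,0,0,0,0,-0.07,-0.4]
  ]
}}

```text
time: 2.7
position: [0.4985, -0.0198, 0.3616]
tool_rot: [[0.756, 0.654, 0.0], [0.654, -0.756, -0.0], [0.0, 0.0, -1.0]]
wrist_force: [-1.2, 0.0, -0.2]
grip_width: 0.0595
grasp_force: 0.0
```

>>> {"op": "jog_arm", "data": {
  "motion": [
    [0,0,0,0,0,-0.07,-0.4],
    [0,0,0,0,0,-0.07,-0.4],
    [0,0,0,0,0,-0.07,-0.4],
    [0,0,0,0,0,-0.07,-0.4],
    [0,0,0,0,0,0,-0.4],
    [0,0,0,0,0,0,-0.4]
  ]
}}

```text
time: 3.3
position: [0.4979, -0.0211, 0.3615]
tool_rot: [[0.28, 0.96, 0.0], [0.96, -0.28, 0.0], [0.0, -0.0, -1.0]]
wrist_force: [-0.6, -0.4, -0.7]
grip_width: 0.0599
grasp_force: 0.0
```

```bash
python3 - <<'E'
from h import *
np.set_printoptions(precision=4,suppress=True)
C=cam('wrist'); im,d=optics.get_image('wrist'); cv2.imwrite('pics/w0.png',im); np.save('w0.npy',d); print(C[2],C[1]); np.savez('w0c.npz',K=C[0],R=C[1],p=C[2])
for t in ('cartridge','cap_face','cradle','stop','home'):
    for r in place_of('wrist',t)[:3]:
        print(t,round(r['p'],2),np.round(r['pixel'],1),onz(C,r['pixel'],{'cartridge':.025,'cap_face':.025,'stop':.022,'home':.032}.get(t,0))[:2])
o=status.get_obs(); print(o['time'],o['position'],o['tool_rot'],o['grip_width'],optics.get_calibration('wrist')['tool_from_camera'])
E
```

```text
[0.5166 0.0461 0.5034] [[ 0.9603 -0.2688 -0.0749]
 [-0.279  -0.9252 -0.2574]
 [-0.0001  0.2681 -0.9634]]
cartridge 0.84 [336.1  56.1] [0.5513 0.1019]
cap_face 0.67 [391.9  31.3] [0.6256 0.1101]
cradle 0.79 [252.4 372.7] [ 0.2795 -0.3412]
cradle 0.58 [330.  217.8] [ 0.4837 -0.1101]
cradle 0.44 [397.8 273.4] [ 0.5611 -0.2282]
stop 0.59 [292.5 229.6] [ 0.4279 -0.1054]
home 0.58 [338.9 224.7] [ 0.4951 -0.1136]
3.6 [ 0.4979 -0.0212  0.3615] [[ 0.2775  0.9607  0.    ]
 [ 0.9607 -0.2775  0.    ]
 [ 0.      0.     -1.    ]] 0.059757316147457766 [[ 0.0006 -0.9634 -0.2681  0.0698]
 [ 1.      0.0006  0.0001 -0.0008]
 [ 0.0001 -0.2681  0.9634 -0.1419]
 [ 0.      0.      0.      1.    ]]
```

View pics/w0.png

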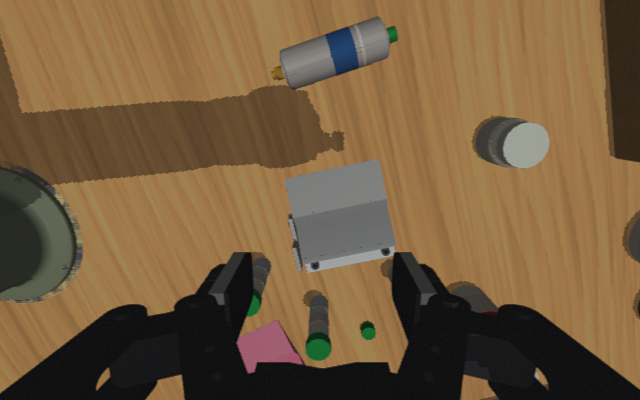

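The wrist view shows the cartridge at (335,52), cap right at (391,34). The grey cradle is at (340,217), with its ramp facing the cartridge and its stop at the left (292,235). Next I fit both poses from depth.

```bash
cat > fit.py <<'E'
from h import *
from scipy.optimize import least_squares
def prof(y):
    return np.interp(y,[-77,-43.01,-43,0,16,19,75],[25,25,28,3,12,12,0])
def fit_cradle(P,s=(.487,-.113,-.24)):
    m=(abs(P[:,0]-s[0])<.13)&(abs(P[:,1]-s[1])<.13)&(P[:,2]<.1)&(P[:,2]>-.02)
    Q=P[m]
    def loc(p):
        c,sn=np.cos(p[2]),np.sin(p[2]); d=Q[:,:2]-p[:2]
        return 1e3*(d@[c,sn]),1e3*(-d[:,0]*sn+d[:,1]*c)
    def res(p):
        x,y=loc(p); 
        sx=np.clip((x+55)/2+.5,0,1)*np.clip((85-x)/2+.5,0,1)
        h=prof(y)*sx*((y<75)&(y>-44))
        r=1e3*Q[:,2]-p[3]-h
        w=(y>-43)&(y<110)&(x>-45)&(x<110)
        return np.where(w,np.clip(r,-6,6),3)
    best=None
    for dy in (-.01,0,.01):
        for da in (-.1,0,.1):
            o=least_squares(res,[s[0],s[1]+dy,s[2]+da,0],diff_step=1e-3,x_scale=[.01,.01,.1,1],loss='soft_l1')
            if best is None or o.cost<best.cost: best=o
    return best.x,best.cost/len(Q),len(Q)
def fit_cart(P,s,yaw,zc=None):
    m=(np.hypot(P[:,0]-s[0],P[:,1]-s[1])<.1)&(P[:,2]>.012)&(P[:,2]<.065)
    Q=P[m]
    def res(p):
        a=p[2]; n=-(Q[:,0]-p[0])*np.sin(a)+(Q[:,1]-p[1])*np.cos(a); t=(Q[:,0]-p[0])*np.cos(a)+(Q[:,1]-p[1])*np.sin(a)
        r=np.hypot(n,Q[:,2]-p[3])-.025
        return np.where(abs(t)<.063,r,0)*1e3
    p=np.array([s[0],s[1],yaw,.028])
    for _ in range(4):
        o=least_squares(res,p,loss='soft_l1',x_scale=[.01,.01,.1,.01]); p=o.x
        a=p[2]; d=Q[:,:2]-p[:2]; t=d@[np.cos(a),np.sin(a)]; n=d@[-np.sin(a),np.cos(a)]
        k=(abs(n)<.022)&(Q[:,2]>p[3]+.013)      # body only: above the fittings
        lo,hi=np.percentile(t[k],[.7,99.3]); p[:2]+=(lo+hi)/2*np.array([np.cos(a),np.sin(a)])
    return p,hi-lo,o.cost/len(Q)
E
python3 - <<'E'
from fit import *
np.set_printoptions(precision=4,suppress=True)
z=np.load('w0c.npz'); Cw=(z['K'],z['R'],z['p'])
for n,C in (('w0',Cw),('scene0',cam('scene')),('side0',cam('side'))):
    d=np.load(n+'.npy'); P=cloud(C,d).reshape(-1,3); P=P[d.ravel()>0]
    print(n); print(fit_cradle(P)); print(fit_cart(P,(.548,.1),-.1))
x,r=tri((cam('scene'),[358,188.8]),(cam('side'),[292.2,222.3]),(Cw,[336.1,56.1]));print('tri cart',x,r)
x,r=tri((cam('scene'),[265.7,215.4]),(cam('side'),[343.1,183.3]),(Cw,[338.9,224.7]));print('tri home',x,r)
x,r=tri((cam('scene'),[259.4,201.7]),(cam('side'),[364.3,194.8]),(Cw,[292.5,229.6]));print('tri stop',x,r)
E
```

```text
w0
(array([ 0.4898, -0.1131, -0.0815, -0.4761]), np.float64(1.4684315001192245), 28527)Traceback (most recent call last):
  File "<stdin>", line 6, in <module>
  File "fit.py", line 36, in fit_cart
    lo,hi=np.percentile(t[k],[.7,99.3]); p[:2]+=(lo+hi)/2*np.array([np.cos(a),np.sin(a)])
          ~~~~~~~~~~~~~^^^^^^^^^^^^^^^^
    return _quantile_unchecked(
        a, q, axis, out, overwrite_input, method, keepdims, weights)
    return _ureduce(a,
                    func=_quantile_ureduce_func,
    ...<5 lines>...
                    overwrite_input=overwrite_input,
                    method=method)
    r = func(a, **kwargs)
    result = _quantile(arr,
                       quantiles=q,
    ...<2 lines>...
                       out=out,
                       weights=wgt)
    slices_having_nans = np.isnan(arr[-1, ...])
                                  ~~~^^^^^^^^^
IndexError: index -1 is out of bounds for axis 0 with size 0
```

```bash
python3 - <<'E'
from h import *
np.set_printoptions(precision=4,suppress=True)
z=np.load('w0c.npz'); C=(z['K'],z['R'],z['p']); d=np.load('w0.npy'); P=cloud(C,d)
for v,u in [(48,300),(52,335),(45,370),(120,400),(170,330),(200,330),(207,330),(212,330),(218,330),(235,340),(255,345),(263,345)]: print(v,u,P[v,u],d[v,u])
im=cv2.imread('pics/w0.png')
a=cv2.resize(im[0:110,250:410],None,fx=4,fy=4,interpolation=cv2.INTER_CUBIC); b=cv2.resize(im[145:285,250:410],None,fx=4,fy=4,interpolation=cv2.INTER_CUBIC)
cv2.imwrite('pics/a.png',b)
r=trace('wrist','cartridge')[0]; m=r['mask'].astype(np.uint8); np.save('cm.npy',m); print(r['p'],cv2.minAreaRect(cv2.findNonZero(m)))
for r in trace('wrist','cradle'): print(r['p'],r['extent'],cv2.boxPoints(cv2.minAreaRect(cv2.findNonZero(r['mask'].astype(np.uint8)))))
hsv=cv2.cvtColor(im,cv2.COLOR_BGR2HSV)
def cen(lo,hi,box):
    k=cv2.inRange(hsv,lo,hi); w=np.zeros_like(k); w[box[1]:box[3],box[0]:box[2]]=1; k=k*w; q=cv2.findNonZero(k)[:,0]; return q.mean(0),len(q)
print('green',cen((45,80,40),(85,255,255),(370,15,410,60)),'blue',cen((100,100,40),(125,255,255),(300,20,380,90)),'brass',cen((15,150,60),(35,255,255),(260,60,288,90)))
E
```

```text
48 300 [0.5105 0.1207 0.043 ] 0.42483068
52 335 [0.5494 0.1035 0.0512] 0.41844267
45 370 [0.5919 0.0997 0.0479] 0.4193872
120 400 [ 0.6168  0.0001 -0.0016] 0.49083763
170 330 [ 0.5035 -0.0405 -0.0012] 0.5093983
200 330 [ 0.4917 -0.0811  0.0094] 0.51049566
207 330 [ 0.4889 -0.0909  0.0106] 0.5121334
212 330 [ 0.4868 -0.098   0.0113] 0.51343054
218 330 [ 0.4837 -0.1096  0.0026] 0.5250068
235 340 [ 0.4915 -0.1355  0.0142] 0.51991946
255 345 [ 0.4909 -0.1636  0.0255] 0.5163165
263 345 [ 0.4863 -0.1853  0.0053] 0.54168105
0.6 ((334.7864074707031, 53.28055191040039), (43.487159729003906, 132.22181701660156), 70.97439575195312)
0.72 [340.6, 217.1, 114.7, 112.4] [[277.9037 179.6358]
 [378.3144 158.3951]
 [398.5777 254.1855]
 [298.1671 275.4262]]
0.72 [269.0, 347.0, 70.2, 58.6] [[233.0894 339.3098]
 [283.1102 316.8004]
 [303.7485 362.6632]
 [253.7277 385.1725]]
0.38 [334.9, 51.0, 127.8, 68.9] [[265.3  53.9]
 [390.1  12.3]
 [403.7  53.1]
 [278.9  94.7]]
green (array([392.024,  33.784]), 125) blue (array([342.5005,  50.1582]), 999) brass (array([277.1405,  73.0083]), 121)
```

View pics/a.png

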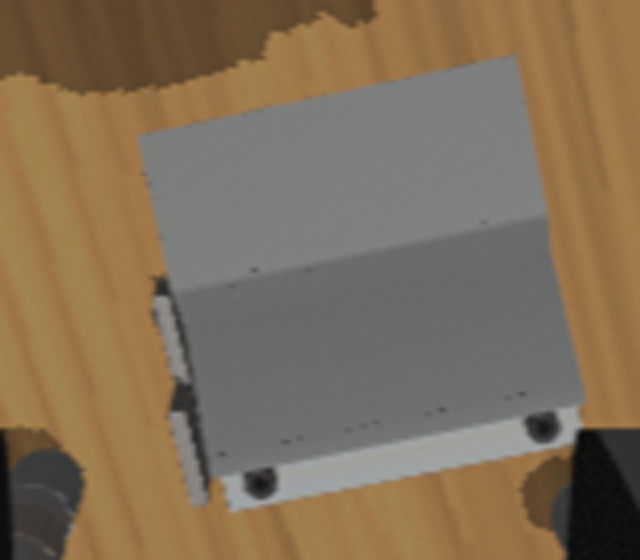

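The crop confirms it: the grey ramp and vee, steel L-stop at the left, and white flange with two screws. The corners are sharp, so I fit the pose from them.

```bash
python3 - <<'E'
from h import *
from scipy.optimize import least_squares
np.set_printoptions(precision=4,suppress=True)
z=np.load('w0c.npz'); C=(z['K'],z['R'],z['p'])
X=np.array([[-55,75,0],[85,75,0],[-55,16,12],[85,16,12],[-55,-43,28],[85,-43,28]])/1e3
U=np.array([[285.5,178.5],[379,159],[293.75,217.75],[387,198.5],[303,263.75],[395.75,245.5]])
def T(p):c,s=np.cos(p[2]),np.sin(p[2]); return X@np.array([[c,s,0],[-s,c,0],[0,0,1]])+[p[0],p[1],0]
f=lambda p:np.concatenate([proj(C,x)-u for x,u in zip(T(p),U)])
o=least_squares(f,[.487,-.113,-.1]); p=o.x; print('cradle',p,f(p).reshape(-1,2))
c,s=np.cos(p[2]),np.sin(p[2])
loc=lambda q:np.array([(q[:2]-p[:2])@[c,s],(q[:2]-p[:2])@[-s,c]])
g=onz(C,[392,33.8],.026);b=onz(C,[277.1,73],.025); print('cap',g,loc(g),'brass',b,loc(b),np.linalg.norm(g-b))
v=g-b; yaw=np.arctan2(v[1],v[0]); cc=b+v*(.074/(.074+.073)); print('cart',cc,loc(cc),'yaw',yaw,'rel',yaw-p[2])
for n in ('scene','side'):
    D=cam(n); im=cv2.imread(f'pics/{n}0.png'); print(n,'home',proj(D,[p[0]+.01*c,p[1]+.01*s,.032]),'cart',proj(D,[cc[0],cc[1],.025]),[proj(D,t) for t in T(p)[:2]])
o=status.get_obs(); print(o['position'],o['tool_rot'],o['joints'],o['time'])
E
```

```text
cradle [ 0.4858 -0.1145 -0.0748] [[-0.4865  1.127 ]
 [ 0.7311  0.8577]
 [-0.1739  2.0724]
 [ 0.6953  2.3194]
 [-1.1399 -3.206 ]
 [ 0.3448 -3.3347]]
cap [0.6249 0.1071 0.026 ] [0.1221 0.2314] brass [0.4733 0.1036 0.025 ] [-0.0287  0.2166] 0.1516057629340057
cart [0.5496 0.1054 0.0255] [0.0472 0.224 ] yaw 0.023361889062106626 rel 0.09813128764016323
scene home [269.0151 216.4215] cart [356.5826 192.8616] [array([285.0318, 193.7695]), array([312.0919, 234.0077])]
side home [345.2647 184.461 ] cart [291.2986 225.4653] [array([354.3195, 214.4131]), array([308.6664, 199.5655])]
[ 0.4979 -0.0212  0.3615] [[ 0.2771  0.9608 -0.    ]
 [ 0.9608 -0.2771 -0.    ]
 [-0.     -0.     -1.    ]] [-0.1907  0.1749 -0.0627  1.3332 -0.      1.6609] 3.7
```

>>> {"op": "jog_arm", "data": {
  "motion": [
    [0,0,0,0,0,-0.0485,-0.4],
    [0,0,0,0,0,-0.0485,-0.4],
    [0.381,0.087,0.2,0,0,0,-0.4],
    [0.381,0.087,0.2,0,0,0,-0.4],
    [0.381,0.087,0.2,0,0,0,-0.4],
    [0.381,0.087,0.2,0,0,0,-0.4],
    [0.381,0.087,0.2,0,0,0,-0.4],
    [0,0,0,0,0,0,-0.4]
  ]
}}

```text
time: 4.5
position: [0.555, 0.1691, 0.258]
tool_rot: [[0.072, 0.997, -0.005], [0.997, -0.072, 0.001], [0.0, -0.005, -1.0]]
wrist_force: [-0.6, -0.6, 0.1]
grip_width: 0.0596
grasp_force: 0.0
```

```bash
python3 - <<'E'
from h import *
np.set_printoptions(precision=4,suppress=True)
o=status.get_obs(); print(o['position'],o['tool_rot'])
C=cam('wrist'); im,d=optics.get_image('wrist'); cv2.imwrite('pics/w1.png',im)
hsv=cv2.cvtColor(im,cv2.COLOR_BGR2HSV)
for r in trace('wrist','cartridge')[:2]:
    m=r['mask']; print(r['p'],r['extent'])
    k=cv2.inRange(hsv,(40,80,40),(85,255,255))>0; P=[]
    e=r['extent']; k[:, :int(e[0])]=0; k[:int(e[1]-60)]=0; k[int(e[1]+60):]=0; k[:,int(e[0]+110):]=0
    k2=cv2.inRange(hsv,(12,140,60),(35,255,255))>0; k2[:, :int(e[0]-e[2]/2-15)]=0;k2[:, int(e[0]):]=0; k2[:int(e[1]-70)]=0; k2[int(e[1]+70):]=0
    for kk in (k,k2): 
        q=cv2.findNonZero(kk.astype(np.uint8))
        if q is not None: q=np.median(q[:,0],0); print(q,onz(C,q,.026))
a=cv2.resize(cv2.imread('pics/scene0.png')[180:270,180:400],(800,327),interpolation=cv2.INTER_CUBIC); 
b=im[100:400,:] if 0 else cv2.resize(im,(400,250)); out=np.zeros((600,800,3),np.uint8); out[:327]=a; out[335:585,:400]=b; cv2.imwrite('pics/mix.png',out)
E
```

```text
[0.555  0.1691 0.258 ] [[ 0.0724  0.9974 -0.0046]
 [ 0.9974 -0.0724  0.0006]
 [ 0.0003 -0.0046 -1.    ]]
0.76 [324.4, 231.3, 148.7, 53.7]
[389. 225.] [0.6245 0.1074 0.026 ]
[267. 239.] [0.4859 0.1003 0.026 ]
```

View pics/mix.png

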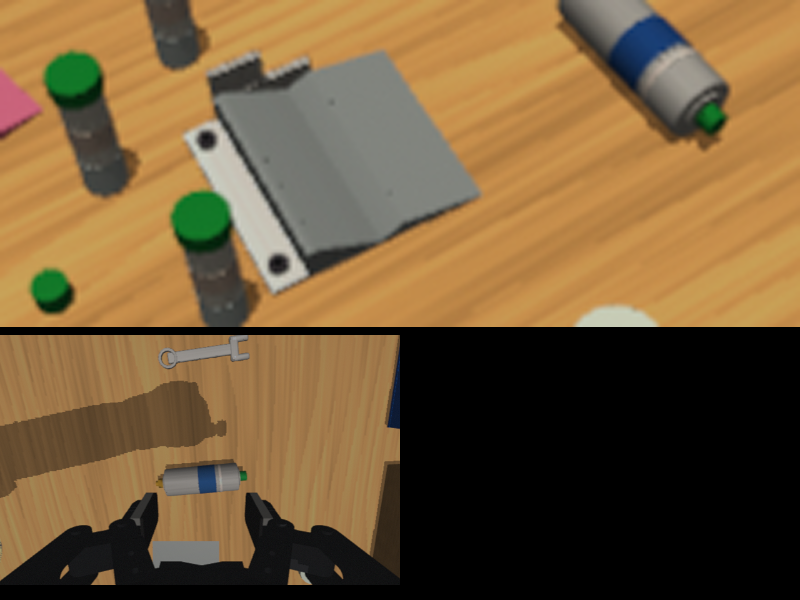

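The scene crop's ramp-foot corners (312,233) and (286,194) match the fitted pose to within 1 px. The cartridge pose repeats too. Lowering behind it.

>>> {"op": "jog_arm", "data": {
  "motion": [
    [0,0,0.45,0,0,0,-0.4],
    [0,0,0.45,0,0,0,-0.4],
    [0,0,0.45,0,0,0,-0.4],
    [0,0,0.45,0,0,0,-0.4],
    [0,0,0.3,0,0,0,-0.4],
    [0,0,0.2,0,0,0,-0.4],
    [0,0,0.15,0,0,0,-0.4],
    [0,0,0,0,0,0,-0.4]
  ]
}}

```text
time: 5.4
position: [0.555, 0.1638, 0.0154]
tool_rot: [[0.079, 0.997, -0.003], [0.997, -0.079, -0.001], [-0.001, -0.002, -1.0]]
wrist_force: [-0.4, 0.2, -0.1]
grip_width: 0.0599
grasp_force: 0.0
```

```bash
python3 - <<'E'
from h import *
im,d=optics.get_image('side'); cv2.imwrite('pics/s1.png',cv2.resize(im[150:300,200:400],(800,600),interpolation=cv2.INTER_CUBIC)); print(status.get_obs()['position'])
E
```

```text
[0.55589849 0.16420882 0.01667741]
```

View pics/s1.png

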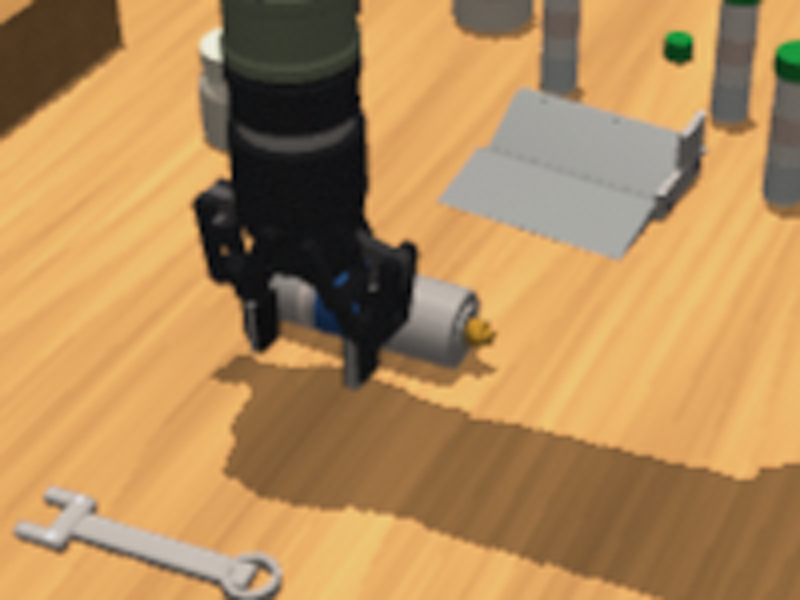

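>>> {"op": "jog_arm", "data": {
  "motion": [
    [0,0,0.05,0,0,0,-0.4],
    [-0.05,0,0,0,0,0,-0.4],
    [-0.05,0,0,0,0,0,-0.4],
    [-0.05,0,0,0,0,0,-0.4],
    [-0.03,0,0,0,0,0,-0.4],
    [-0.03,0,0,0,0,0,-0.4],
    [-0.03,0,0,0,0,0,-0.4],
    [-0.03,0,0,0,0,0,-0.4]
  ]
}}

```text
time: 6.25
position: [0.5539, 0.1384, 0.0115]
tool_rot: [[0.077, 0.997, 0.0], [0.997, -0.077, 0.0], [0.0, 0.0, -1.0]]
wrist_force: [-0.1, 0.3, 0.2]
grip_width: 0.06
grasp_force: 0.1
```

>>> {"op": "jog_arm", "data": {
  "motion": [
    [-0.04,0,0,0,0,0,-0.4],
    [-0.04,0,0,0,0,0,-0.4],
    [-0.04,0,0,0,0,0,-0.4],
    [-0.04,0,0,0,0,0,-0.4],
    [-0.04,0,0,0,0,0,-0.4],
    [-0.04,0,0,0,0,0,-0.4],
    [-0.04,0,0,0,0,0,-0.4],
    [-0.04,0,0,0,0,0,-0.4]
  ]
}}

```text
time: 7.05
position: [0.5513, 0.1062, 0.0115]
tool_rot: [[0.077, 0.997, -0.0], [0.997, -0.077, -0.0], [-0.0, -0.0, -1.0]]
wrist_force: [0.4, 0.4, 1.1]
grip_width: 0.0598
grasp_force: 0.1
```

```bash
cat > look.py <<'E'
import sys
from h import *
np.set_printoptions(precision=4,suppress=True)
pc=np.array([.4858,-.1145]);a=-.0765;R=np.array([[np.cos(a),np.sin(a)],[-np.sin(a),np.cos(a)]])
loc=lambda q:R@(np.asarray(q)[:2]-pc)
z=float(sys.argv[1])
o=status.get_obs(); print('t',o['time'],'tcp',o['position'],'loc',loc(o['position']),'F',o['wrist_force'])
for n in ('scene','side'):
    C=cam(n); im,_=optics.get_image(n); cv2.imwrite(f'pics/{sys.argv[2]}_{n}.png',im)
    for t in ('cartridge','cap_face'):
        for r in place_of(n,t)[:2]: print(n,t,round(r['p'],2),np.round(r['pixel']),loc(onz(C,r['pixel'],z)))
    hsv=cv2.cvtColor(im,cv2.COLOR_BGR2HSV); 
    k=cv2.inRange(hsv,(100,110,40),(125,255,255)); c=proj(C,[.53,-.01,.03]); w=np.zeros_like(k); w[int(c[1]-60):int(c[1]+60),int(c[0]-100):int(c[0]+100)]=255
    q=cv2.findNonZero(k&w)
    if q is not None: m=q[:,0].mean(0); print(n,'band',len(q),m,loc(onz(C,m,z+.015)))
E
python3 look.py .025 p1
```

```text
t 7.05 tcp [0.5513 0.1062 0.0115] loc [0.0485 0.2251] F [0.3774 0.3904 1.065 ]
scene cartridge 0.65 [347. 195.] [0.041  0.1983]
scene cap_face 0.97 [364. 223.] [0.1322 0.1897]
scene band 198 [344.3384 199.1566] [0.058  0.1797]
side cartridge 0.79 [301. 216.] [0.0473 0.1779]
side cap_face 0.84 [271. 207.] [0.1341 0.1838]
side cap_face 0.27 [297. 215.] [0.057 0.179]
side band 131 [291.5496 216.3053] [0.0552 0.2088]
```

>>> {"op": "jog_arm", "data": {
  "motion": [
    [-0.05,0,0,0,0,0,-0.4],
    [-0.05,0,0,0,0,0,-0.4],
    [-0.05,0,0,0,0,0,-0.4],
    [-0.05,0,0,0,0,0,-0.4],
    [-0.05,0,0,0,0,0,-0.4],
    [-0.05,0,0,0,0,0,-0.4],
    [-0.05,0,0,0,0,0,-0.4],
    [-0.05,0,0,0,0,0,-0.4]
  ]
}}

```text
time: 8.15
position: [0.5483, 0.0662, 0.0115]
tool_rot: [[0.077, 0.997, -0.0], [0.997, -0.077, 0.0], [0.0, -0.0, -1.0]]
wrist_force: [-0.4, 0.3, -0.4]
grip_width: 0.0599
grasp_force: 0.1
```

>>> {"op": "jog_arm", "data": {
  "motion": [
    [-0.05,0,0,0,0,0,-0.4],
    [-0.05,0,0,0,0,0,-0.4],
    [-0.05,0,-0.01,0,0,0,-0.4],
    [-0.05,0,-0.01,0,0,0,-0.4],
    [-0.05,0,-0.01,0,0,0,-0.4],
    [-0.05,0,-0.01,0,0,0,-0.4],
    [-0.05,0,-0.01,0,0,0,-0.4],
    [-0.05,0,-0.01,0,0,0,-0.4]
  ]
}}

```text
time: 8.95
position: [0.5452, 0.0264, 0.0176]
tool_rot: [[0.077, 0.997, 0.0], [0.997, -0.077, 0.0], [0.0, 0.0, -1.0]]
wrist_force: [0.6, -0.1, 1.1]
grip_width: 0.0598
grasp_force: 0.1
```

```bash
python3 look.py .027 p2
```

```text
t 8.95 tcp [0.5452 0.0264 0.0176] loc [0.0484 0.1451] F [ 0.5508 -0.1023  1.0545]
scene cartridge 0.75 [320. 213.] [0.0563 0.1117]
scene cap_face 0.63 [339. 236.] [0.1335 0.1177]
scene band 206 [318.0874 214.068 ] [0.0666 0.1012]
side cartridge 0.93 [314. 199.] [0.052 0.1  ]
side cap_face 0.8 [286. 191.] [0.1408 0.1045]
side band 155 [305.8323 198.1871] [0.0635 0.1257]
```

>>> {"op": "jog_arm", "data": {
  "motion": [
    [-0.05,0,0,0,0,0,-0.4],
    [-0.05,0,0,0,0,0,-0.4],
    [-0.05,0,0,0,0,0,-0.4],
    [-0.05,0,-0.01,0,0,0,-0.4],
    [-0.05,0,-0.01,0,0,0,-0.4],
    [-0.05,0,-0.01,0,0,0,-0.4],
    [-0.05,0,-0.01,0,0,0,-0.4],
    [-0.05,0,0,0,0,0,-0.4]
  ]
}}

```text
time: 10.05
position: [0.5433, -0.0125, 0.0222]
tool_rot: [[0.076, 0.997, 0.002], [0.997, -0.076, 0.002], [0.003, 0.002, -1.0]]
wrist_force: [0.7, 8.1, 5.6]
grip_width: 0.0597
grasp_force: 4.6
```

>>> {"op": "jog_arm", "data": {
  "motion": [
    [-0.05,0,0,0,0,0,-0.4],
    [-0.05,0,0,0,0,0,-0.4],
    [-0.05,0,0,0,0,0,-0.4],
    [-0.05,0,0,0,0,0,-0.4],
    [-0.05,0,0,0,0,0,-0.4],
    [-0.05,0,0,0,0,0,-0.4],
    [-0.04,0,0,0,0,0,-0.4],
    [-0.04,0,0,0,0,0,-0.4]
  ]
}}

```text
time: 10.85
position: [0.5391, -0.0512, 0.0214]
tool_rot: [[0.077, 0.997, -0.0], [0.997, -0.077, 0.0], [0.0, -0.0, -1.0]]
wrist_force: [0.7, 4.7, 3.2]
grip_width: 0.06
grasp_force: 2.4
```

```bash
python3 look.py .032 p3
```

```text
t 10.85 tcp [ 0.5391 -0.0512  0.0214] loc [0.0484 0.0672] F [0.7212 4.7316 3.231 ]
scene cartridge 0.92 [290. 224.] [0.0522 0.0341]
scene cap_face 0.64 [308. 252.] [0.1391 0.0322]
scene cap_face 0.17 [423. 170.] [0.0711 0.4141]
scene band 223 [290.5471 225.1166] [0.0659 0.0286]
side cartridge 0.83 [327. 182.] [0.0624 0.0128]
side cap_face 0.67 [299. 174.] [0.1508 0.0164]
side band 146 [318.3836 181.3973] [0.0715 0.0443]
```

>>> {"op": "jog_arm", "data": {
  "motion": [
    [-0.04,0,0,0,0,0,-0.4],
    [-0.04,0,0,0,0,0,-0.4],
    [-0.03,0,0,0,0,0,-0.4],
    [-0.03,0,0,0,0,0,-0.4],
    [-0.03,0,0,0,0,0,-0.4],
    [-0.03,0,0,0,0,0,-0.4],
    [-0.02,0,0,0,0,0,-0.4],
    [0,0,0,0,0,0,-0.4]
  ]
}}

```text
time: 11.95
position: [0.5374, -0.0733, 0.0214]
tool_rot: [[0.078, 0.997, -0.0], [0.997, -0.078, -0.0], [-0.0, -0.0, -1.0]]
wrist_force: [-0.9, -0.2, 0.3]
grip_width: 0.0597
grasp_force: 0.0
```

```bash
python3 look.py .032 p4; python3 -c "
import cv2,numpy as np
a=cv2.imread('pics/p4_scene.png')[160:280,210:370];b=cv2.imread('pics/p4_side.png')[120:240,240:400]
cv2.imwrite('pics/p4.png',np.hstack([cv2.resize(x,(400,300),interpolation=cv2.INTER_CUBIC) for x in(a,b)]))"
```

```text
t 11.95 tcp [ 0.5374 -0.0733  0.0214] loc [0.0483 0.045 ] F [-0.9321 -0.2327  0.2614]
scene cartridge 0.56 [281. 230.] [0.057  0.0072]
scene cartridge 0.17 [423. 168.] [0.066  0.4172]
scene cap_face 0.66 [299. 259.] [0.1461 0.0061]
scene band 231 [278.8918 231.2294] [ 0.0678 -0.0023]
side cartridge 0.76 [329. 181.] [0.0581 0.006 ]
side cartridge 0.55 [344. 183.] [ 0.0184 -0.0064]
side cap_face 0.64 [304. 172.] [0.1448 0.0005]
side band 146 [322.863  178.0959] [0.0691 0.0229]
```

View pics/p4.png

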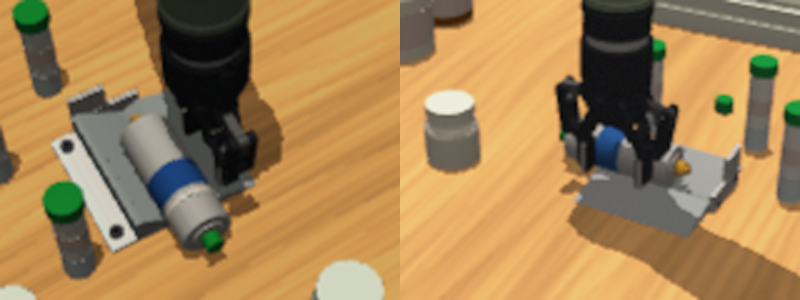

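It lies in the vee with the fingers clear and the wrist force near zero. The cap face is at cradle x≈145 mm. I'm retracting, shutting the fingers and going round to the cap end.

>>> {"op": "jog_arm", "data": {
  "motion": [
    [0.15,0,0,0,0,0,-0.4],
    [0.15,0,-0.1,0,0,0,-0.4],
    [0,0,-0.4,0,0,0,-0.4],
    [0,0,-0.45,0,0,0,-0.4],
    [0,0,-0.45,0,0,0,0],
    [-0.175,0.37,0,0,0,0,1],
    [-0.175,0.37,0,0,0,0,1],
    [-0.175,0.37,0,0,0,0,1]
  ]
}}

```text
time: 13.05
position: [0.6481, -0.1026, 0.1635]
tool_rot: [[0.075, 0.997, 0.002], [0.997, -0.075, -0.0], [-0.0, 0.002, -1.0]]
wrist_force: [0.9, -0.6, -0.2]
grip_width: 0.0014
grasp_force: 0.0
```

>>> {"op": "jog_arm", "data": {
  "motion": [
    [-0.225,0.37,0,0,0,0,1],
    [0,0,0,0,0,0,1],
    [0,0,0,0,0,0,1],
    [0,0,0,0,0,0,1]
  ]
}}

```text
time: 13.45
position: [0.6808, -0.1274, 0.1616]
tool_rot: [[0.076, 0.997, -0.001], [0.997, -0.076, 0.001], [0.001, -0.001, -1.0]]
wrist_force: [-1.1, 0.0, 0.6]
grip_width: -0.0002
grasp_force: 0.0
```

```bash
python3 look.py .032 p5; python3 -c "
from h import *
print(status.get_obs()['grip_width'])
im,_=optics.get_image('wrist')
b=cv2.imread('pics/p5_scene.png')[160:280,210:370]
cv2.imwrite('pics/p5.png',np.hstack([cv2.resize(im,(480,300)),cv2.resize(b,(320,300))]))
C=cam('wrist')
pc=np.array([.4858,-.1145]);a=-.0765;R=np.array([[np.cos(a),np.sin(a)],[-np.sin(a),np.cos(a)]])
for r in place_of('wrist','cap_face')[:2]: print(r, R@(onz(C,r['pixel'],.032)[:2]-pc))"
```

```text
t 13.45 tcp [ 0.6808 -0.1274  0.1616] loc [0.1954 0.002 ] F [-1.0564  0.0375  0.6112]
scene cartridge 0.91 [280. 227.] [0.0506 0.0095]
scene cap_face 0.73 [295. 259.] [0.1406 0.0005]
scene band 230 [278.8478 231.2478] [ 0.0678 -0.0024]
side cartridge 0.76 [329. 179.] [ 0.0634 -0.004 ]
side cap_face 0.75 [306. 174.] [0.1362 0.0041]
side band 144 [323.0694 178.3125] [0.0681 0.0237]
7.834790417053892e-05
{'pixel': [252.0, 193.3], 'p': 0.79} [0.14001629 0.00507806]
```

View pics/p5.png

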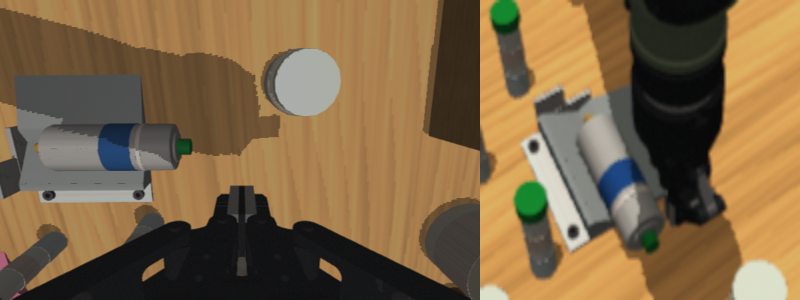

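The cartridge sits square in the vee, with its cap at wrist (185,147) of the picture, x≈140 mm. The shut linkage is wide, so I turn the tool 90° and push with the narrow side of the fingers.

>>> {"op": "jog_arm", "data": {
  "motion": [
    [0,0,0,0,0,-0.068,1],
    [0,0,0,0,0,-0.068,1],
    [0,0,0,0,0,-0.068,1],
    [0,0,0,0,0,-0.068,1],
    [0,0,0,0,0,-0.068,1],
    [0,0,0,0,0,-0.068,1],
    [0,0,0,0,0,-0.068,1],
    [0,0,0,0,0,-0.068,1]
  ]
}}

```text
time: 14.65
position: [0.6815, -0.1292, 0.1616]
tool_rot: [[-0.876, 0.482, 0.0], [0.482, 0.876, 0.0], [-0.0, 0.0, -1.0]]
wrist_force: [-0.1, -0.2, -0.1]
grip_width: -0.0001
grasp_force: 0.0
```

>>> {"op": "jog_arm", "data": {
  "motion": [
    [0,0,0,0,0,-0.068,1],
    [0,0,0,0,0,-0.068,1],
    [0,0,0,0,0,-0.07,1],
    [0,0,0.4,0,0,0,1],
    [0,0,0.4,0,0,0,1],
    [0,0,0.4,0,0,0,1],
    [0,0,0.22,0,0,0,1],
    [0,0,0,0,0,0,1]
  ]
}}

```text
time: 15.45
position: [0.6781, -0.1282, 0.0152]
tool_rot: [[-0.997, 0.077, -0.007], [0.077, 0.997, 0.002], [0.008, 0.002, -1.0]]
wrist_force: [-0.8, 0.2, -0.5]
grip_width: -0.0
grasp_force: 0.0
```

```bash
python3 look.py .032 p6|grep -v cartr; python3 -c "
import cv2,numpy as np
a=cv2.imread('pics/p6_scene.png')[160:280,210:370];b=cv2.imread('pics/p6_side.png')[120:240,240:400]
cv2.imwrite('pics/p6.png',np.hstack([cv2.resize(x,(400,300),interpolation=cv2.INTER_CUBIC) for x in(a,b)]))"
```

```text
t 15.45 tcp [ 0.6781 -0.1282  0.0152] loc [0.1928 0.0011] F [-0.7836  0.2044 -0.5268]
scene cap_face 0.69 [296. 261.] [ 0.1468 -0.0003]
scene band 209 [277.8612 231.512 ] [ 0.0673 -0.0047]
side cap_face 0.63 [305. 173.] [0.138  0.0045]
side band 143 [323.1049 178.2657] [0.0681 0.0234]
```

View pics/p6.png

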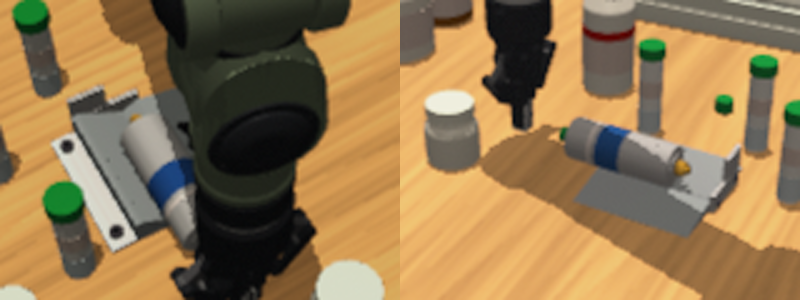

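The side crop shows the shut fingers beyond the green cap and in line with it. Advancing.

>>> {"op": "jog_arm", "data": {
  "motion": [
    [0.1,0,0,0,0,0,1],
    [0.1,0,0,0,0,0,1],
    [0.06,0,0,0,0,0,1],
    [0.04,0,0,0,0,0,1],
    [0.03,0,0,0,0,0,1],
    [0.03,0,0,0,0,0,1],
    [0.03,0,0,0,0,0,1],
    [0.03,0,0,0,0,0,1]
  ]
}}

```text
time: 16.55
position: [0.6396, -0.1259, 0.0195]
tool_rot: [[-0.997, 0.077, 0.0], [0.077, 0.997, -0.0], [-0.0, -0.0, -1.0]]
wrist_force: [0.7, 0.1, 0.4]
grip_width: -0.0001
grasp_force: 0.0
```

>>> {"op": "jog_arm", "data": {
  "motion": [
    [0.03,0,0,0,0,0,1],
    [0.03,0,0,0,0,0,1],
    [0.03,0,0,0,0,0,1],
    [0.03,0,0,0,0,0,1],
    [0.03,0,0,0,0,0,1],
    [0.03,0,0,0,0,0,1],
    [0.03,0,0,0,0,0,1],
    [0.03,0,0,0,0,0,1]
  ]
}}

```text
time: 17.35
position: [0.6157, -0.1242, 0.0196]
tool_rot: [[-0.997, 0.077, 0.0], [0.077, 0.997, -0.0], [-0.0, -0.0, -1.0]]
wrist_force: [3.0, 0.2, 0.2]
grip_width: -0.0001
grasp_force: 1.4
```

```bash
python3 look.py .032 p7
```

```text
t 17.35 tcp [ 0.6157 -0.1242  0.0196] loc [0.1303 0.0003] F [2.957  0.2329 0.2141]
scene cartridge 0.71 [275. 221.] [0.0279 0.0069]
scene band 101 [269.3366 226.6139] [ 0.0459 -0.0156]
side cartridge 0.93 [338. 180.] [ 0.0391 -0.0092]
side cap_face 0.68 [312. 175.] [0.1156 0.0026]
side band 150 [330.42   180.4867] [0.0449 0.0236]
```

>>> {"op": "jog_arm", "data": {
  "motion": [
    [0.03,0,0,0,0,0,1],
    [0.03,0,0,0,0,0,1],
    [0.03,0,0,0,0,0,1],
    [0.03,0,0,0,0,0,1],
    [0.03,0,0,0,0,0,1],
    [0.03,0,0,0,0,0,1],
    [0.02,0,0,0,0,0,1],
    [0.01,0,0,0,0,0,1]
  ]
}}

```text
time: 18.45
position: [0.5946, -0.1224, 0.0195]
tool_rot: [[-0.997, 0.077, 0.0], [0.077, 0.997, 0.0], [-0.0, 0.0, -1.0]]
wrist_force: [2.3, -0.2, -1.7]
grip_width: -0.0002
grasp_force: 1.2
```

>>> {"op": "jog_arm", "data": {
  "motion": [
    [0.01,0,0,0,0,0,1],
    [0.01,0,0,0,0,0,1],
    [0.01,0,0,0,0,0,1]
  ]
}}

```text
time: 18.75
position: [0.592, -0.1222, 0.0195]
tool_rot: [[-0.997, 0.077, 0.0], [0.077, 0.997, -0.0], [-0.0, -0.0, -1.0]]
wrist_force: [2.8, 1.0, -0.6]
grip_width: -0.0002
grasp_force: 1.3
```

>>> {"op": "jog_arm", "data": {
  "motion": [
    [0.01,0,0,0,0,0,1],
    [0.01,0,0,0,0,0,1]
  ]
}}

```text
time: 18.95
position: [0.5899, -0.1221, 0.0195]
tool_rot: [[-0.997, 0.077, 0.0], [0.077, 0.997, -0.0], [-0.0, -0.0, -1.0]]
wrist_force: [2.7, -0.0, -0.6]
grip_width: 0.0001
grasp_force: 1.3
```

>>> {"op": "jog_arm", "data": {
  "motion": [
    [0.01,0,0,0,0,0,1],
    [0.01,0,0,0,0,0,1]
  ]
}}

```text
time: 19.15
position: [0.5879, -0.1219, 0.0195]
tool_rot: [[-0.997, 0.077, 0.0], [0.077, 0.997, -0.0], [-0.0, -0.0, -1.0]]
wrist_force: [2.3, 0.3, -0.3]
grip_width: 0.0001
grasp_force: 1.3
```

>>> {"op": "jog_arm", "data": {
  "motion": [
    [0.01,0,0,0,0,0,1]
  ]
}}

```text
time: 19.25
position: [0.587, -0.1219, 0.0196]
tool_rot: [[-0.997, 0.077, 0.0], [0.077, 0.997, -0.0], [-0.0, -0.0, -1.0]]
wrist_force: [5.4, -1.2, -1.9]
grip_width: 0.0001
grasp_force: 2.6
```

>>> {"op": "jog_arm", "data": {
  "motion": [
    [0.01,0,0,0,0,0,1]
  ]
}}

```text
time: 19.35
position: [0.587, -0.1218, 0.0198]
tool_rot: [[-0.997, 0.077, 0.002], [0.077, 0.997, 0.0], [-0.002, 0.0, -1.0]]
wrist_force: [5.9, 0.0, -2.6]
grip_width: -0.0002
grasp_force: 3.3
```

>>> {"op": "jog_arm", "data": {
  "motion": [
    [0.01,0,0,0,0,0,1],
    [0,0,0,0,0,0,1]
  ]
}}

```text
time: 19.55
position: [0.587, -0.1217, 0.0201]
tool_rot: [[-0.997, 0.077, 0.004], [0.077, 0.997, 0.0], [-0.004, 0.001, -1.0]]
wrist_force: [8.2, -0.2, -2.7]
grip_width: -0.0003
grasp_force: 3.6
```

```bash
python3 look.py .032 p8
```

```text
t 19.55 tcp [ 0.587  -0.1217  0.0201] loc [0.1015 0.0005] F [ 8.1611 -0.1812 -2.7155]
scene cartridge 0.7 [269. 211.] [-0.0052  0.0071]
scene band 94 [263.5957 217.9149] [ 0.0177 -0.0165]
side cartridge 0.92 [343. 183.] [ 0.0184 -0.0027]
side cap_face 0.58 [321. 176.] [ 0.0903 -0.0055]
side band 154 [339.4481 183.0779] [0.0171 0.0231]
```

Hard stop felt: the force rises with no motion, and the cap face is at x≈90 mm where 91 is expected. Backing off.

>>> {"op": "jog_arm", "data": {
  "motion": [
    [-0.03,0,0,0,0,0,1],
    [-0.1,0,0,0,0,0,1],
    [-0.3,0,0,0,0,0,1],
    [-0.3,0,-0.1,0,0,0,1],
    [0,0,-0.45,0,0,0,1],
    [0,0,-0.45,0,0,0,1],
    [0,0,-0.45,0,0,0,1],
    [0,0,-0.3,0,0,0,1]
  ]
}}

```text
time: 20.65
position: [0.6584, -0.1275, 0.1978]
tool_rot: [[-0.997, 0.077, 0.002], [0.077, 0.997, -0.001], [-0.002, -0.001, -1.0]]
wrist_force: [0.4, 0.3, -0.1]
grip_width: -0.0002
grasp_force: 0.0
```

>>> {"op": "jog_arm", "data": {
  "motion": [
    [0,0.45,0,0,0,0,1],
    [0,0.45,0,0,0,0,1],
    [0,0.45,0,0,0,0,1],
    [0,0,0,0,0,0,1]
  ]
}}

```text
time: 21.05
position: [0.6675, 0.0131, 0.1942]
tool_rot: [[-0.998, 0.07, -0.002], [0.07, 0.998, 0.002], [0.002, 0.002, -1.0]]
wrist_force: [0.0, -0.6, 0.3]
grip_width: -0.0002
grasp_force: 0.0
```

```bash
python3 look.py .032 p9; python3 -c "
import cv2,numpy as np
a=cv2.imread('pics/p9_scene.png')[160:280,210:370];b=cv2.imread('pics/p9_side.png')[120:240,240:400]
cv2.imwrite('pics/p9.png',np.hstack([cv2.resize(x,(400,300),interpolation=cv2.INTER_CUBIC) for x in(a,b)]))"
```

```text
t 21.05 tcp [0.6675 0.0131 0.1942] loc [0.1714 0.1411] F [ 0.05   -0.6019  0.2668]
scene cartridge 0.79 [269. 212.] [-0.0003  0.005 ]
scene cap_face 0.75 [283. 237.] [0.0781 0.0019]
scene band 209 [268.4211 215.0526] [ 0.0158 -0.0032]
side cartridge 0.84 [346. 184.] [ 0.0081 -0.0027]
side cartridge 0.5 [260. 182.] [0.2239 0.1061]
side cap_face 0.69 [321. 179.] [0.0839 0.009 ]
side band 155 [339.4839 183.0323] [0.0171 0.0228]
```

View pics/p9.png

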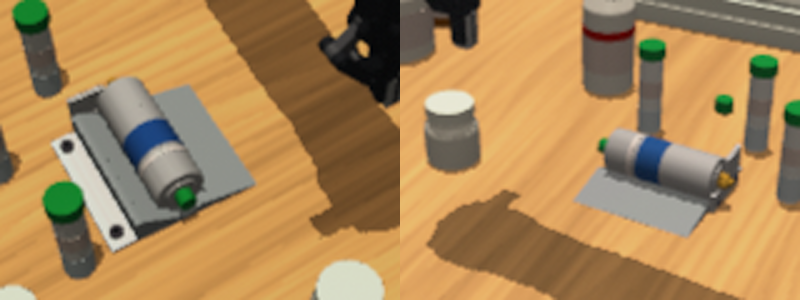

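The cartridge lies square in the vee with its end against the stop and the brass fitting over the low part. The bystanders are where they were and the hand is clear.

```bash
python3 -c "
from rig import job; print(job.finish_job())"
```

```text
the job is handed in; nothing more can be done
None
```

I rolled the cartridge into the grey cradle's vee and pushed it against the end stop, where it lies square. The hand is clear and the bystanders look unmoved; I handed the job in at about 21 s, but no verdict came back.

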